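# Index the sample carousel on by one station

### The job

The sample carousel has to go on by one station, so that the next vial stands in front of the detector: pull up the sprung index knob, turn the turntable counterclockwise (seen from above), and let the pin drop fully home in the next hole. The hole has to be found by feel: once the pin has dropped in, do not force the table any further (the insert that holds the hole is damaged by more than about 20 N of side push), leave the vials standing in their cups and do not move the things round it.

Things in the scene. Friction and masses are not known exactly. Their poses are not given: they have to be found in the camera images.
- base: Fixed round aluminium base of the carousel, 272 mm diameter, on the work surface; origin at the centre of its underside, on the turntable's vertical axis; z up. At the start the index knob lies 108 mm from the axis in the base's -x direction.
- detector (a point): Centre of the top of the detector, a grey box fixed on the base's far side, 52 mm wide, 30 mm deep, 110 mm tall, 164 mm from the axis.
- disc_centre (a point): Centre of the top of the white turntable: a disc of 260 mm diameter whose top is 36 mm above the work surface, with six white cups (29 mm wide, 30 mm tall) on a circle of 60 mm radius. Under it, out of sight, is a flat track on the base with 10 mm holes for the 8 mm pin.
- turntable (a joint): Turn of the turntable in rad, counterclockwise positive from above. 0 at the start, pin in the first hole. The next hole is somewhere from 0.88 to 1.21 rad (an adjustable insert, set differently each time: find it by feel); a further, wrong one is at 2.09. 0.01 rad play in a hole. Turning takes 2 to 3 N at the knob; it stays where it is left; range -0.3 to 2.3.
- plunger (a joint): Height of the sprung pin, m: 0 = home in a hole, 0.008 to 0.009 = tip resting on the track (0.006 at the edge of a hole), 0.015 = upper stop. The spring drives it down with 6 N (home) to 10 N (up). Let go, it drops onto the track, slides on it with about 2 N drag when the table turns, and snaps down into a hole it passes over. It is carried round by the table.
- index_give (a joint): Sideways give of the hidden insert that holds the next hole, in rad about the turntable's axis: 0 when the pin does not bear on it, about 0.0011 rad for each newton that the pin pushes against the hole's side. It is sprung, and is damaged beyond about 20 N (0.0216 rad, 2.3 mm at the pin).
- knob (a point): Centre of the index knob: round, black, on a vertical axis, 26 mm diameter and 28 mm tall (straight sided from 10 mm below to 10 mm above this point), 106 mm above the work surface when the pin is home. It moves up with the pin and round with the table, 108 mm from the axis. Gripped from above.
- sleeve (a point): Centre of the top of the pin's dark steel sleeve, 21 mm diameter, fixed on the turntable under the knob, 80 mm above the work surface.
- vial_1: Upright glass sample vial with a black cap, 21 mm diameter, 58 mm tall, loose in one of the turntable's cups; origin at the centre of its underside. The next vial, which comes before the detector.
- vial_4: Upright glass sample vial with a black cap, 21 mm diameter, 58 mm tall, loose in one of the turntable's cups; origin at the centre of its underside. It stands before the detector at the start.
- vial_5: Upright glass sample vial with a black cap, 21 mm diameter, 58 mm tall, loose in one of the turntable's cups; origin at the centre of its underside. 
- vial_6: Upright glass sample vial with a black cap, 21 mm diameter, 58 mm tall, loose in one of the turntable's cups; origin at the centre of its underside. 
- timer: Bystander: small white bench timer, 62 x 66 x 22 mm, beside the carousel; origin at the centre of its underside.
- beaker_2: Bystander: small empty glass beaker, 50 mm wide and 52 mm tall, beside the carousel; origin at the centre of its underside.
- tape_1: Bystander: roll of tan tape lying flat, 103 mm diameter, 25 mm tall, beside the carousel; origin at the centre of its underside.
Things that resemble listed ones, but are neither listed nor needed, are in the scene too. Leave any purple look-alike of the vial_5 alone.

How it is judged:
By the outcome, as a careful person would: the job done as asked, in the order asked, and still so for the second after the job is handed in, with the robot touching nothing.
It also fails if it takes over 45 s, if anything falls off the work surface, if the arm or the gripper's body presses on something with over 40 N, if the wrist force passes 120 N, or if a joint passes its speed limit or range.

### The arm

A 7-joint arm with a two-finger parallel gripper is mounted at the origin on a cart in front of the work surface, level with it; the furniture and walls round the work are solid. World frame = base frame: x ahead of the robot, y to its left, z up, the work surface at z = 0. Lengths are in m, angles in rad, forces in N, time in s.
With the tool pointing down it reaches from about 0.4 to 0.85 m from the base axis. Payload 10.4 kg.
Tool frame: the origin (TCP) lies on the centre line of the jaws, within the pads' length; the fingertips stand 11 mm ahead of it and the grasp point (between the pads) lies 8 mm behind it (tip_reach is the distance from the TCP to the fingertips, in m); z points along the fingers, y is the line along which they close (so a half turn about z gives the same grasp; the last joint's range is limited). The gripper opens to 85 mm and grips with 20 to 120 N. Pads are 22 mm wide; open, the fingers measure 114 mm over their backs; the gripper's body (76 mm by 85 mm) begins 54 mm behind the grasp point. The pads swing forward as they close: fully open they stand 13 mm farther back than shut.
Start: joints at [1.176, 0.332, -0.065, 1.46, 0.022, 1.35, -0.088], TCP at [0.227, -0.582, 0.242] pointing down, gripper open.
Joint ranges: [-2.6, 2.6], [-0.5, 2.12], [-1.47, 1.34], [0.16, 2.42], [-1.27, 4.41], [0.06, 2.06], [-2.6, 2.6]. Speed limits (rad/s): [2.22, 2.22, 2.79, 2.79, 3.14, 3.14, 3.14].

### API

Orientations are given as a unit quaternion [x, y, z, w].
In Python, from workcell import get_obs, camera, hand_in, tip_reach gives the robot as it stands. The module is installed in compiled form; this text tells all that it offers.
- The arm moves only by the tool move_arm, never from a script. Its argument "plan" is a list of rows, each an object with "delta_pos": the shift along the tool's x, y, z in a scale on which 1.0 is 0.5 m, a list of three; "turn": the turn, a rotation vector about the tool's x, y, z in parts of the range, where 1.0 means 120 degrees, a list of three; "fingers": the closure, from 0 (fully open) to 1 (shut). A call has 1 to 12 rows; each row is the pose to reach, as a shift and turn from the pose commanded when the call began, along the tool's axes at that moment; what a row does not reach only later rows make up. A row lasts 1/8 s, in which the tool goes at most 62.5 mm and 10.7 degrees, less where a joint would pass 70% of its speed; a pose out of reach is approached as far as the arm can. No shift or turn number may pass 1 either way. A call with a gripper value outside its range is refused whole. The fingers move at their own pace and stop on an object; "force" is the grip in N (left out, the last holds). Time passes only in rows, so rows that repeat a pose let the fingers close. It gives the time, the measured TCP pose, the force, the opening and the grip force at its end, in the units of the state.
- get_obs(): the state, without advancing time (a new reading comes with each control period).
- camera(name): name is "scene" or "side" or "wrist"; returns a dict with "color" (400x640x3 uint8, red, green, blue), "range_z" (400x640 float32, m along the optical axis (not along the pixel's ray), 0 where there is no reading), "fx", "fy", "cx", "cy" (pixels), "k1" (the pictures are not rectified: a ray, as slopes to the right and down, at radius r is drawn at 1 + k1 r^2 times it, then the intrinsics apply), "R" (3x3) and "t" (3): a world point X has camera coordinates R X + t; the wrist camera has in their place "tool_from_camera" (4x4, takes a point from camera to tool coordinates, whose origin is the TCP and whose axes are the flange's). Camera axes: x right, y down, z forward; pixel columns grow to the right and rows downward; lengths in m; the calibration is good to about 2 mm. A picture is of the moment at which its call begins: read the wrist's pose just before it.
- hand_in(): hands the job in; it is judged then, once.
The state is a dict: "clock": time; "joint_pos": joint angles; "joint_velocities": joint speeds; "tau": joint torques, N m; "position": TCP position; "ee_rot": TCP orientation; "ft_force": force on the tool from outside, world axes, zero at the start; "torque": the same for the moment, N m; "grip_width": opening from 0.0 (shut) to 1.0 (fully open); "grasp_force": force on a finger pad.
Only numpy, scipy, OpenCV 4.12 (cv2) and the standard library are available. Lean on these libraries where they do the work, as an engineer would, in place of code of your own. Each camera call takes 0.05 s, during which the arm holds its last target. There are 200 camera calls.

## Working session

There is one attempt and no reset: what is moved stays moved. The work goes in short steps, Python scripts to look and compute and a tool call to move; the robot and the scene stay as the last step left them, time stands still between calls to the robot, and variables do not carry over. Pictures are saved under pics/ and viewed, at most 10 in all, crops included, and the job is handed in when it is done.

Besides the shell and the picture viewer there is one more tool, called after "Call:" as a command line: name --argument value ..., lists and objects as JSON in quotes. move_arm: Moves the arm, as the interface text tells. Its arguments: {"type":"object","properties":{"plan":{"type":"array","items":{"type":"object","properties":{"delta_pos":{"type":"array","items":{"type":"number"}},"turn":{"type":"array","items":{"type":"number"}},"fingers":{"type":"number"}}}},"force":{"type":"number"}},"required":["plan"]}

```bash
mkdir -p pics
python3 - <<'E'
from workcell import *
import cv2,numpy as np,pickle
o=get_obs();print({k:np.round(v,3).tolist() for k,v in o.items()},tip_reach)
for n in("scene","side"):
    c=camera(n);pickle.dump(c,open(n+".pkl","wb"));cv2.imwrite(f"pics/{n}0.png",c["color"][:,:,::-1])
    print(n,c["fx"],c["cx"],c["cy"],c["k1"],c["R"].round(3).tolist(),c["t"])
E
```

```text
{'clock': 0.0, 'joint_pos': [1.176, 0.333, -0.065, 1.461, 0.022, 1.35, -0.088], 'joint_velocities': [0.0, -0.001, 0.001, -0.001, -0.0, -0.001, -0.001], 'tau': [0.001, -62.544, 0.05, -39.16, 0.016, 0.01, 0.0], 'position': [0.227, -0.582, 0.242], 'ee_rot': [0.983, 0.185, -0.0, -0.001], 'ft_force': [-0.09, 0.358, 0.495], 'torque': [0.03, -0.07, -0.007], 'grasp_force': 0.0, 'grip_width': 1.003} 0.011
scene 362.01957774191163 316.4885334248766 195.08461225448352 -0.08473156477829599 [[-0.644, -0.765, -0.013], [-0.33, 0.293, -0.897], [0.69, -0.574, -0.442]] [0.44796035 0.25115596 0.56627432]
side 520.7899653619414 308.5286769312013 204.06087303208267 -0.13047673685723188 [[0.999, -0.046, 0.005], [-0.024, -0.62, -0.785], [0.039, 0.784, -0.62]] [-0.56757338  0.13738751  1.13665601]
```

View pics/scene0.png

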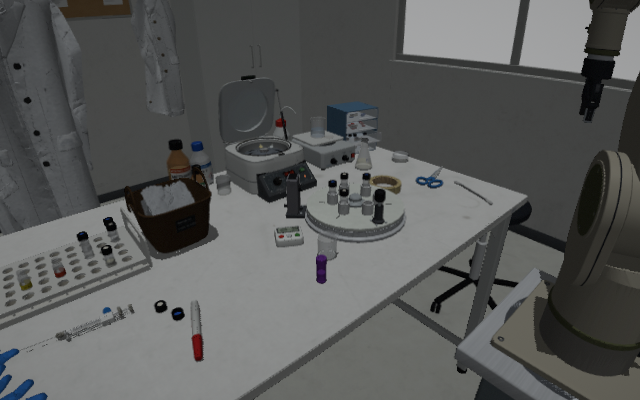

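View pics/side0.png

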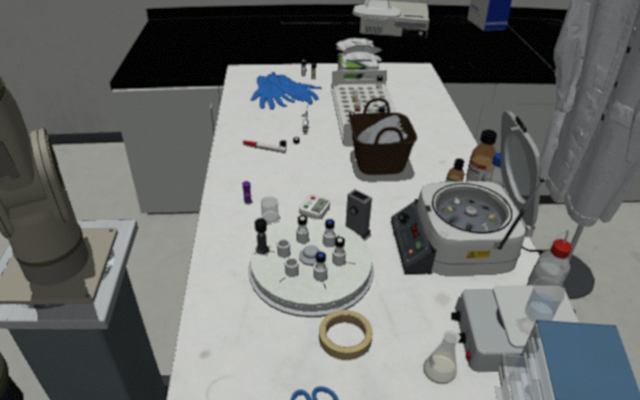

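The scene picture has the knob at about (379,200) and the detector at (294,195). The side picture has the knob at about (262,230), the detector at (358,212), the disc centre at (311,258), and the purple look-alike at (247,191).

```bash
cat > h.py <<'E'
import numpy as np,cv2,pickle
from scipy.spatial.transform import Rotation as Ro
def K(c): return np.array([[c["fx"],0,c["cx"]],[0,c["fy"],c["cy"]],[0,0,1.]])
def und(c,uv):
    d=(np.atleast_2d(np.float64(uv))-[c["cx"],c["cy"]])/[c["fx"],c["fy"]]; s=d.copy()
    for _ in range(20): s=d/(1+c["k1"]*(s**2).sum(1,keepdims=True))
    return s
def ray(c,uv):
    s=und(c,uv); R,t=np.array(c["R"]),np.array(c["t"])
    return -R.T@t, np.c_[s,np.ones(len(s))]@R
def onz(c,uv,z):
    o,d=ray(c,uv); return o+d*((z-o[2])/d[:,2])[:,None]
def pts(c):
    v,u=np.mgrid[:400,:640]; uv=np.c_[u.ravel(),v.ravel()]
    o,d=ray(c,uv); z=c["range_z"].ravel(); P=o+d*z[:,None]; P[z==0]=np.nan
    return P.reshape(400,640,3)
def tri(c1,u1,c2,u2):
    o1,d1=ray(c1,u1);o2,d2=ray(c2,u2);d1,d2=d1[0],d2[0]
    a=np.linalg.lstsq(np.c_[d1,-d2],o2-o1,rcond=None)[0]
    p,q=o1+a[0]*d1,o2+a[1]*d2; return (p+q)/2,np.linalg.norm(p-q)
E
python3 - <<'E'
from h import *
S=pickle.load(open("scene.pkl","rb"));D=pickle.load(open("side.pkl","rb"))
print("knob",tri(S,(379.5,195),D,(261.5,227)),"det",tri(S,(293,178),D,(359,196)))
for n,c in(("sc",S),("sd",D)):
    P=pts(c); 
    print(n,"knob pts",P[197,379] if n=="sc" else P[227,262])
    m=(abs(P[...,2]-.036)<.006)&(P[...,0]>.2)&(P[...,0]<1)
    n_,l,st,ce=cv2.connectedComponentsWithStats(m.astype(np.uint8))
    for i in range(1,n_):
        if st[i,4]>200:
            q=P[l==i][:,:2].astype(np.float32);print(st[i],cv2.minEnclosingCircle(q))
c=cv2.resize(S["color"][150:290,250:450],(800,560),interpolation=cv2.INTER_CUBIC)
d=cv2.resize(D["color"][170:330,210:410],(750,600),interpolation=cv2.INTER_CUBIC)
cv2.imwrite("pics/cs.png",c[:,:,::-1]);cv2.imwrite("pics/cd.png",d[:,:,::-1])
E
```

```text
knob (array([ 0.46975486, -0.00590691,  0.10473847]), np.float64(0.0016213504737800108)) det (array([0.68454307, 0.08801514, 0.1066333 ]), np.float64(0.001402833860136044))
sc knob pts [0.45998713 0.00847424 0.10837142]
[227 172  59  24 252] ((0.8784410953521729, 0.09544312208890915), 0.11614255607128143)
[ 306  184   99   48 2487] ((0.5700879693031311, -0.03002268821001053), 0.1317102164030075)
[148 223  61  23 243] ((0.7419395446777344, 0.38415414094924927), 0.06960316002368927)
sd knob pts [ 0.47085582 -0.01695537  0.11360387]
[392 212 120  60 746] ((0.8864953517913818, 0.01687227189540863), 0.1460445076227188)
[ 250  219  122   87 6248] ((0.5710775852203369, -0.029178444296121597), 0.13179250061511993)
[451 300  47  67 374] ((0.8711016178131104, -0.24446144700050354), 0.07775206863880157)
```

View pics/cs.png

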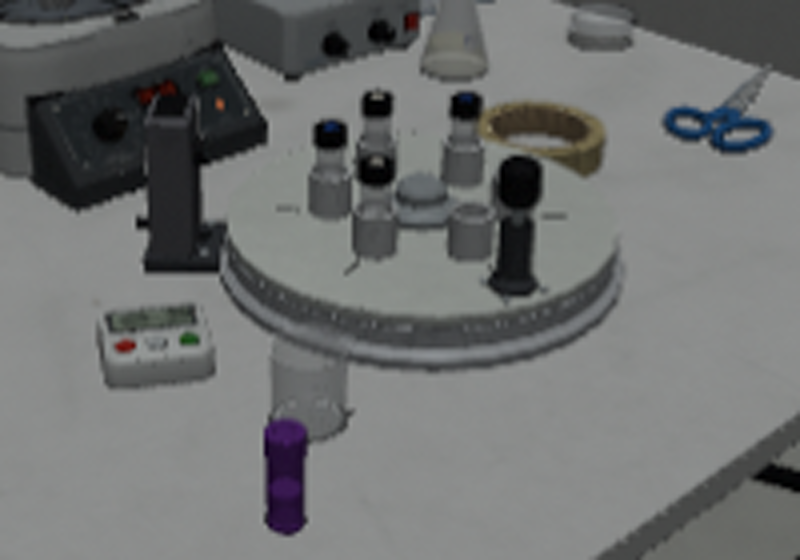

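View pics/cd.png

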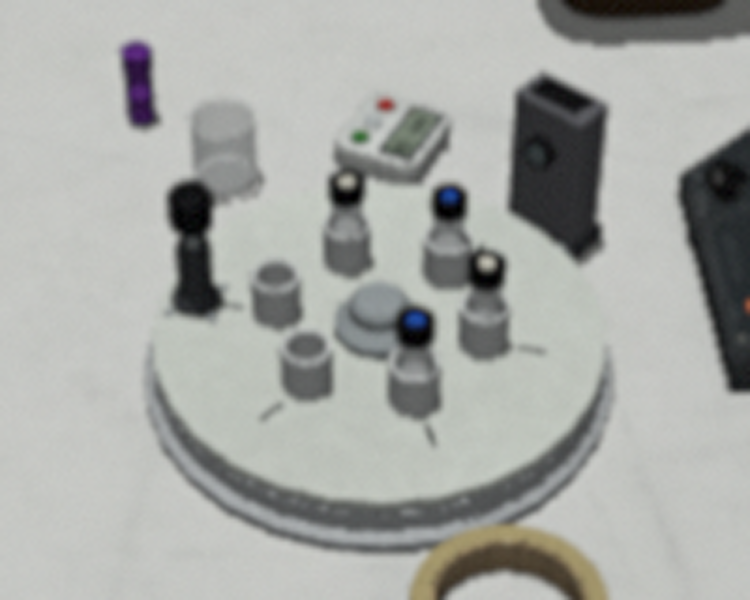

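Things that could be taken for the knob, in side pixels:
- The plain black knob on the tall dark sleeve, (261,226).
- The vial caps, (302,220), (329,223), (340,239) and (320,258). All have coloured tops and sit in cups.
- The dial on the detector, (353,211).
- The purple look-alike, (247,185).

I choose (261,226). It lies about 105 mm from the axis and 0.105 m high, and the crop shows it on the dark sleeve. Next I work out the approach.

```bash
cat >> h.py <<'E'
def go(o,tgt,yaw):  # yaw: world angle of tool x, tool pointing down
    R=Ro.from_quat(o["ee_rot"]); x=np.array([np.cos(yaw),np.sin(yaw),0]); z=np.array([0,0,-1.])
    T=Ro.from_matrix(np.c_[x,np.cross(z,x),z])
    return R.inv().apply(np.array(tgt)-o["position"]).round(4),(R.inv()*T).as_rotvec().round(4)
E
python3 - <<'E'
from h import *
from workcell import *
o=get_obs();c=np.array([.5706,-.0296]);a=np.radians(166.9)
k=c+.108*np.array([np.cos(a),np.sin(a)]);print(k)
print(go(o,[*k,.22],a-np.pi))
E
```

```text
[ 0.4654106  -0.00512166]
(array([ 0.4317, -0.4508,  0.0222]), array([-1.200e-03,  4.000e-04,  6.005e-01]))
```

The manual's scale: shifts go in shares of 0.5 m and turns go in shares of 120 degrees. Converting my numbers, -0.4508 m is -0.9016, 0.4317 m is 0.8634, 0.6 rad is 0.2865.

Call:
move_arm --plan '[{"delta_pos":[0.072,-0.0752,0.004],"turn":[0,0,0.0239],"fingers":0},{"delta_pos":[0.144,-0.15,0.008],"turn":[0,0,0.0477],"fingers":0},{"delta_pos":[0.216,-0.226,0.012],"turn":[0,0,0.0716],"fingers":0},{"delta_pos":[0.288,-0.3,0.016],"turn":[0,0,0.0955],"fingers":0},{"delta_pos":[0.36,-0.376,0.02],"turn":[0,0,0.1194],"fingers":0},{"delta_pos":[0.432,-0.451,0.024],"turn":[0,0,0.1432],"fingers":0},{"delta_pos":[0.504,-0.526,0.028],"turn":[0,0,0.1671],"fingers":0},{"delta_pos":[0.576,-0.6,0.032],"turn":[0,0,0.191],"fingers":0},{"delta_pos":[0.648,-0.676,0.036],"turn":[0,0,0.2149],"fingers":0},{"delta_pos":[0.72,-0.752,0.04],"turn":[0,0,0.2387],"fingers":0},{"delta_pos":[0.8,-0.836,0.042],"turn":[0,0,0.2626],"fingers":0},{"delta_pos":[0.8634,-0.9016,0.044],"turn":[0,0,0.2865],"fingers":0}]'

```text
clock: 1.6
position: [0.4658, -0.0032, 0.2203]
ee_rot: [0.993, -0.114, 0.0, 0.0]
ft_force: [0.2, -1.1, 0.5]
grip_width: 0.997
grasp_force: 0.0
```

Run:
```python
from h import *
from workcell import *
o=get_obs();c=camera("wrist");T=np.array(c["tool_from_camera"])
print(o["position"],o["ee_rot"],T.round(3).tolist())
W=np.eye(4);W[:3,:3]=Ro.from_quat(o["ee_rot"]).as_matrix();W[:3,3]=o["position"]
M=np.linalg.inv(W@T);c["R"],c["t"]=M[:3,:3],M[:3,3];pickle.dump(c,open("w.pkl","wb"))
P=pts(c);k=(P[...,2]>.1)&(P[...,2]<.13)&(np.hypot(P[...,0]-.4654,P[...,1]+.005)<.03)
print("knobtop",k.sum(),P[k].mean(0),cv2.minEnclosingCircle(P[k][:,:2].astype(np.float32)))
cv2.imwrite("pics/w1.png",c["color"][:,:,::-1])
```

```text
[ 0.46584728 -0.00320886  0.22028831] [ 9.93467233e-01 -1.14117649e-01  1.39354188e-04  8.53306042e-06] [[0.0, -0.965, -0.262, 0.066], [1.0, 0.0, 0.0, 0.0], [-0.0, -0.262, 0.965, -0.132], [0.0, 0.0, 0.0, 1.0]]
knobtop 828 [ 0.46966687 -0.00289868  0.11788746] ((0.46746328473091125, -0.0023431803565472364), 0.013104692101478577)
```

View pics/w1.png

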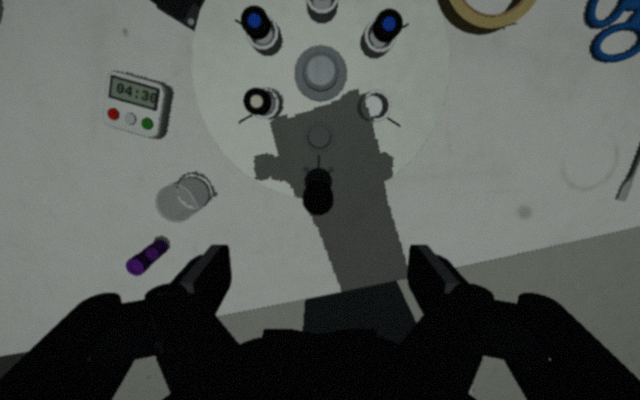

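The wrist picture has the knob at (318,195) with its sleeve behind, the hub at (320,70), the empty cups at (319,137) and (373,105), and nothing where the fingers go down.

Run:
```python
from h import *
from workcell import *
c=pickle.load(open("w.pkl","rb"));P=pts(c)
print(P[70,320]);h=P[60:80,310:330].reshape(-1,3);z=np.nanmedian(h[:,2]);
g=cv2.cvtColor(c["color"],cv2.COLOR_RGB2GRAY)
q=(P[...,2]>z-.003)&(np.hypot(P[...,0]-.5706,P[...,1]+.0296)<.03);print("hub",z,cv2.minEnclosingCircle(P[q][:,:2].astype(np.float32)))
u=np.argwhere((g<25)&(np.hypot(*(np.indices(g.shape)-np.array([195,318])[:,None,None]))<35))[:,::-1]
low=u[u[:,1]>u[:,1].max()-27]; cc=cv2.minEnclosingCircle(low.astype(np.float32));print("knobpix",cc,onz(c,cc[0],.120))
o=get_obs();k=np.array([.4675,-.0033]);ce=np.array([.5706,-.0296]);v=ce-k;print(np.hypot(*v),go(o,[*k,.100],np.arctan2(v[1],v[0])))
```

```text
[ 0.57241259 -0.02920905  0.05943189]
hub 0.060146379076585404 ((0.5722044110298157, -0.028611168265342712), 0.016397016122937202)
knobpix ((317.8990478515625, 198.47633361816406), 16.005935668945312) [[ 0.46984416 -0.00350647  0.12      ]]
0.10640159773236488 (array([0.0015, 0.0058, 0.1204]), array([-0.0026, -0.0009,  0.0237]))
```

Run:
```python
from h import *
from workcell import *
for i in range(3):
    o=get_obs();print(o["clock"],o["position"],o["ee_rot"],o["joint_velocities"].round(4) if hasattr(o["joint_velocities"],"round") else o["joint_velocities"]);camera("side")
```

```text
1.65 [0.46713106 0.0024297  0.22041839] [ 9.93615684e-01 -1.12809289e-01  5.93372712e-04 -1.25871766e-03] [ 0.0335 -0.0352  0.0406  0.032  -0.037   0.0086  0.2326]
1.7 [ 4.66285803e-01 -3.30721113e-04  2.20227401e-01] [ 9.93811044e-01 -1.11079973e-01  9.15140465e-05 -9.16084273e-04] [ 0.0437 -0.0223  0.0802  0.0267  0.0044  0.0119  0.125 ]
1.75 [ 0.46568967 -0.00308713  0.22004881] [ 9.93740221e-01 -1.11714771e-01 -2.54510098e-04 -3.43896813e-04] [ 0.0358 -0.0156  0.0563  0.0173  0.0069  0.0058  0.0446]
```

In the tool's units: 0.03 m is 0.06, 0.02 m is 0.04.

Call:
move_arm --plan '[{"delta_pos":[0,0,0.02],"turn":[0,0,0],"fingers":0},{"delta_pos":[0,0,0.04],"turn":[0,0,0],"fingers":0},{"delta_pos":[0,0,0.06],"turn":[0,0,0],"fingers":0},{"delta_pos":[0,0,0.06],"turn":[0,0,0],"fingers":0},{"delta_pos":[0,0,0.06],"turn":[0,0,0],"fingers":0},{"delta_pos":[0,0,0.06],"turn":[0,0,0],"fingers":0}]'

```text
clock: 2.55
position: [0.4657, -0.0055, 0.1906]
ee_rot: [0.993, -0.114, 0.0, 0.0]
ft_force: [-0.5, -1.1, 0.4]
grip_width: 1.001
grasp_force: 0.0
```

Run:
```python
from h import *
from workcell import *
o=get_obs();c=camera("wrist");T=np.array(c["tool_from_camera"])
print(o["position"],o["ee_rot"],o["ft_force"])
W=np.eye(4);W[:3,:3]=Ro.from_quat(o["ee_rot"]).as_matrix();W[:3,3]=o["position"]
M=np.linalg.inv(W@T);c["R"],c["t"]=M[:3,:3],M[:3,3];P=pts(c)
def circ(z0,z1,p,r):
    q=(P[...,2]>z0)&(P[...,2]<z1)&(np.hypot(P[...,0]-p[0],P[...,1]-p[1])<r);return cv2.minEnclosingCircle(P[q][:,:2].astype(np.float32)),P[q].mean(0)
k=circ(.113,.126,(.468,-.004),.03);h=circ(.057,.064,(.5715,-.029),.03);print(k,h)
k=np.array(k[0][0]);v=np.array(h[0][0])-k;print(np.hypot(*v),np.degrees(np.arctan2(*v[::-1])),go(o,[*k,.1],np.arctan2(v[1],v[0])))
```

```text
[ 0.46573771 -0.00548031  0.19064834] [ 9.93495649e-01 -1.13869552e-01  3.45625301e-04  4.35301891e-05] [-0.52322082 -1.08574481  0.44490135]
(((0.4673349857330322, -0.002163362456485629), 0.01316620223224163), array([ 0.46877659, -0.00275746,  0.11920282])) (((0.5723573565483093, -0.02910235896706581), 0.01667642407119274), array([ 0.57200245, -0.02922766,  0.05970296]))
0.10842235887794832 -14.386607416016329 (array([ 0.0007, -0.0036,  0.0906]), array([-0.    , -0.0007,  0.0229]))
```

In the tool's units: 0.091 m is 0.182, -0.0035 m is -0.007, 0.023 rad is 0.011.

Call:
move_arm --plan '[{"delta_pos":[0.002,-0.007,0.02],"turn":[0,0,0.011],"fingers":0},{"delta_pos":[0.002,-0.007,0.05],"turn":[0,0,0.011],"fingers":0},{"delta_pos":[0.002,-0.007,0.08],"turn":[0,0,0.011],"fingers":0},{"delta_pos":[0.002,-0.007,0.11],"turn":[0,0,0.011],"fingers":0},{"delta_pos":[0.002,-0.007,0.14],"turn":[0,0,0.011],"fingers":0},{"delta_pos":[0.002,-0.007,0.16],"turn":[0,0,0.011],"fingers":0},{"delta_pos":[0.002,-0.007,0.174],"turn":[0,0,0.011],"fingers":0},{"delta_pos":[0.002,-0.007,0.182],"turn":[0,0,0.011],"fingers":0},{"delta_pos":[0.002,-0.007,0.182],"turn":[0,0,0.011],"fingers":0.3},{"delta_pos":[0.002,-0.007,0.182],"turn":[0,0,0.011],"fingers":0.5},{"delta_pos":[0.002,-0.007,0.182],"turn":[0,0,0.011],"fingers":0.6},{"delta_pos":[0.002,-0.007,0.182],"turn":[0,0,0.011],"fingers":0.6}]' --force 40

```text
clock: 4.1
position: [0.4674, -0.0023, 0.0995]
ee_rot: [0.992, -0.125, 0.0, 0.0]
ft_force: [0.1, -1.1, 0.1]
grip_width: 0.406
grasp_force: 0.0
```

Call:
move_arm --plan '[{"delta_pos":[0,0,0],"turn":[0,0,0],"fingers":0.75},{"delta_pos":[0,0,0],"turn":[0,0,0],"fingers":0.9},{"delta_pos":[0,0,0],"turn":[0,0,0],"fingers":0.9},{"delta_pos":[0,0,0],"turn":[0,0,0],"fingers":0.9}]' --force 40

```text
clock: 4.6
position: [0.4674, -0.0024, 0.0996]
ee_rot: [0.992, -0.125, 0.0, 0.0]
ft_force: [-2.3, -0.0, 5.3]
grip_width: 0.293
grasp_force: 39.1
```

In the tool's units: -0.0125 m is -0.025, -0.012 m is -0.024.

Call:
move_arm --plan '[{"delta_pos":[0,0,-0.006],"turn":[0,0,0],"fingers":0.9},{"delta_pos":[0,0,-0.012],"turn":[0,0,0],"fingers":0.9},{"delta_pos":[0,0,-0.018],"turn":[0,0,0],"fingers":0.9},{"delta_pos":[0,0,-0.024],"turn":[0,0,0],"fingers":0.9},{"delta_pos":[0,0,-0.025],"turn":[0,0,0],"fingers":0.9},{"delta_pos":[0,0,-0.025],"turn":[0,0,0],"fingers":0.9}]'

```text
clock: 5.35
position: [0.4672, -0.0024, 0.1117]
ee_rot: [0.992, -0.125, -0.0, 0.0]
ft_force: [4.2, -0.7, -9.9]
grip_width: 0.285
grasp_force: 39.7
```

In the tool's units: 0.0518 m is 0.1036, 0.0508 m is 0.1016, -0.49 rad is -0.234.

Call:
move_arm --plan '[{"delta_pos":[0,0.0044,0],"turn":[0,0,-0.0095],"fingers":0.9},{"delta_pos":[0.0004,0.013,0],"turn":[0,0,-0.0286],"fingers":0.9},{"delta_pos":[0.0016,0.0258,0],"turn":[0,0,-0.0573],"fingers":0.9},{"delta_pos":[0.0034,0.0386,0],"turn":[0,0,-0.0859],"fingers":0.9},{"delta_pos":[0.0062,0.0514,0],"turn":[0,0,-0.1146],"fingers":0.9},{"delta_pos":[0.0096,0.0638,0],"turn":[0,0,-0.1432],"fingers":0.9},{"delta_pos":[0.0138,0.076,0],"turn":[0,0,-0.1719],"fingers":0.9},{"delta_pos":[0.0188,0.088,0],"turn":[0,0,-0.2005],"fingers":0.9},{"delta_pos":[0.0224,0.0958,0],"turn":[0,0,-0.2196],"fingers":0.9},{"delta_pos":[0.0256,0.1016,0],"turn":[0,0,-0.234],"fingers":0.9},{"delta_pos":[0.0264,0.1036,0],"turn":[0,0,-0.2387],"fingers":0.9},{"delta_pos":[0.0264,0.1036,0],"turn":[0,0,-0.2387],"fingers":0.9}]'

```text
clock: 6.85
position: [0.4671, -0.0557, 0.1118]
ee_rot: [0.992, 0.124, -0.0, -0.0]
ft_force: [3.6, 1.4, -9.5]
grip_width: 0.284
grasp_force: 39.8
```

In the tool's units: 0.034 m is 0.068, 0.0329 m is 0.0658, -0.32 rad is -0.1528.

Call:
move_arm --plan '[{"delta_pos":[0,0.0064,0],"turn":[0,0,-0.0143],"fingers":0.9},{"delta_pos":[0.0006,0.0172,0],"turn":[0,0,-0.0382],"fingers":0.9},{"delta_pos":[0.0022,0.0302,0],"turn":[0,0,-0.0668],"fingers":0.9},{"delta_pos":[0.0044,0.043,0],"turn":[0,0,-0.0955],"fingers":0.9},{"delta_pos":[0.0068,0.0534,0],"turn":[0,0,-0.1194],"fingers":0.9},{"delta_pos":[0.009,0.0618,0],"turn":[0,0,-0.1385],"fingers":0.9},{"delta_pos":[0.0102,0.0658,0],"turn":[0,0,-0.148],"fingers":0.9},{"delta_pos":[0.011,0.068,0],"turn":[0,0,-0.1528],"fingers":0.9},{"delta_pos":[0.011,0.068,0],"turn":[0,0,-0.1528],"fingers":0.9},{"delta_pos":[0.011,0.068,0],"turn":[0,0,-0.1528],"fingers":0.9},{"delta_pos":[0.011,0.068,0],"turn":[0,0,-0.1528],"fingers":0.64},{"delta_pos":[0.011,0.068,0],"turn":[0,0,-0.1528],"fingers":0.64}]'

```text
clock: 8.35
position: [0.4813, -0.0877, 0.1125]
ee_rot: [0.96, 0.28, 0.0, 0.001]
ft_force: [0.8, 0.1, -0.2]
grip_width: 0.36
grasp_force: 0.0
```

In the tool's units: 0.008 m is 0.016, 0.0054 m is 0.0108, -0.05 rad is -0.0239.

Call:
move_arm --plan '[{"delta_pos":[0,0,0.008],"turn":[0,0,0],"fingers":0.64},{"delta_pos":[0,0,0.016],"turn":[0,0,0],"fingers":0.64},{"delta_pos":[0,0,0.016],"turn":[0,0,0],"fingers":0.64},{"delta_pos":[0,0.0022,0.016],"turn":[0,0,-0.0048],"fingers":0.64},{"delta_pos":[0,0.0044,0.016],"turn":[0,0,-0.0095],"fingers":0.64},{"delta_pos":[0.0002,0.0064,0.016],"turn":[0,0,-0.0143],"fingers":0.64},{"delta_pos":[0.0002,0.0086,0.016],"turn":[0,0,-0.0191],"fingers":0.64},{"delta_pos":[0.0002,0.0108,0.016],"turn":[0,0,-0.0239],"fingers":0.64}]'

```text
clock: 9.35
position: [0.4838, -0.0915, 0.1037]
ee_rot: [0.952, 0.305, -0.0, -0.0]
ft_force: [-0.5, 2.8, -1.1]
grip_width: 0.355
grasp_force: 1.4
```

```bash
cat > see.py <<'E'
from h import *
from workcell import *
import sys
o=get_obs();c=camera("wrist");T=np.array(c["tool_from_camera"])
W=np.eye(4);W[:3,:3]=Ro.from_quat(o["ee_rot"]).as_matrix();W[:3,3]=o["position"]
M=np.linalg.inv(W@T);c["R"],c["t"]=M[:3,:3],M[:3,3];P=pts(c)
p=o["position"];q=(P[...,2]>.11)&(P[...,2]<.14)&(np.hypot(P[...,0]-p[0],P[...,1]-p[1])<.011)
d=p[:2]-np.array([.5723,-.0291]);a=np.arctan2(d[1],d[0])-np.pi*(1-14.4/180)
print("f",o["ft_force"],"tool ang",a%(2*np.pi),"knobtop",q.sum(),np.median(P[q],0) if q.any() else "")
S=camera("side");cv2.imwrite("pics/%s.png"%sys.argv[1],cv2.resize(S["color"][170:330,210:410],(750,600),interpolation=cv2.INTER_CUBIC)[:,:,::-1])
cv2.imwrite("pics/%sw.png"%sys.argv[1],c["color"][:,:,::-1])
E
python3 see.py a
```

```text
f [-0.45587131  2.77247192 -1.07572337] tool ang 0.8650588168612767 knobtop 2004 [ 0.48517165 -0.09066194  0.12810766]
```

In the tool's units: 0.0032 m is 0.0064, 0.0022 m is 0.0044, -0.03 rad is -0.0143.

Call:
move_arm --plan '[{"delta_pos":[0,0.0022,0],"turn":[0,0,-0.0048],"fingers":0.64},{"delta_pos":[0,0.0044,0],"turn":[0,0,-0.0095],"fingers":0.64},{"delta_pos":[0.0002,0.0064,0],"turn":[0,0,-0.0143],"fingers":0.64},{"delta_pos":[0.0002,0.0064,0],"turn":[0,0,-0.0143],"fingers":0.64}]'

```text
clock: 9.95
position: [0.4859, -0.0947, 0.1038]
ee_rot: [0.948, 0.319, -0.0, 0.0]
ft_force: [-0.3, 1.2, -0.6]
grip_width: 0.36
grasp_force: 0.7
```

In the tool's units: 0.0022 m is 0.0044, 0.0011 m is 0.0022, -0.02 rad is -0.0095.

Call:
move_arm --plan '[{"delta_pos":[0,0.0022,0],"turn":[0,0,-0.0048],"fingers":0.64},{"delta_pos":[0,0.0044,0],"turn":[0,0,-0.0095],"fingers":0.64},{"delta_pos":[0,0.0044,0],"turn":[0,0,-0.0095],"fingers":0.64}]'

```text
clock: 10.32
position: [0.4871, -0.0962, 0.1038]
ee_rot: [0.945, 0.328, -0.0, -0.0]
ft_force: [-2.3, 2.3, -1.0]
grip_width: 0.359
grasp_force: 1.3
```

In the tool's units: 0.0022 m is 0.0044, 0.0011 m is 0.0022, -0.02 rad is -0.0095.

Call:
move_arm --plan '[{"delta_pos":[0,0.0022,0],"turn":[0,0,-0.0048],"fingers":0.64},{"delta_pos":[0,0.0044,0],"turn":[0,0,-0.0095],"fingers":0.64},{"delta_pos":[0,0.0044,0],"turn":[0,0,-0.0095],"fingers":0.64}]'

```text
clock: 10.7
position: [0.4887, -0.0982, 0.1039]
ee_rot: [0.941, 0.338, 0.0, 0.0]
ft_force: [-0.7, 0.7, -0.6]
grip_width: 0.366
grasp_force: 0.9
```

In the tool's units: 0.0022 m is 0.0044, 0.0011 m is 0.0022, -0.02 rad is -0.0095.

Call:
move_arm --plan '[{"delta_pos":[0,0.0022,0],"turn":[0,0,-0.0048],"fingers":0.64},{"delta_pos":[0,0.0044,0],"turn":[0,0,-0.0095],"fingers":0.64},{"delta_pos":[0,0.0044,0],"turn":[0,0,-0.0095],"fingers":0.64}]'

```text
clock: 11.08
position: [0.49, -0.0998, 0.1038]
ee_rot: [0.938, 0.347, 0.0, 0.0]
ft_force: [-1.4, 0.2, 0.5]
grip_width: 0.358
grasp_force: 0.8
```

In the tool's units: 0.0022 m is 0.0044, 0.0011 m is 0.0022, -0.02 rad is -0.0095.

Call:
move_arm --plan '[{"delta_pos":[0,0.0022,0],"turn":[0,0,-0.0048],"fingers":0.64},{"delta_pos":[0,0.0044,0],"turn":[0,0,-0.0095],"fingers":0.64},{"delta_pos":[0,0.0044,0],"turn":[0,0,-0.0095],"fingers":0.64}]'

```text
clock: 11.45
position: [0.4915, -0.1014, 0.1038]
ee_rot: [0.934, 0.356, 0.0, 0.0]
ft_force: [-1.3, 0.6, -0.1]
grip_width: 0.36
grasp_force: 0.9
```

In the tool's units: 0.0022 m is 0.0044, 0.0011 m is 0.0022, -0.02 rad is -0.0095.

Call:
move_arm --plan '[{"delta_pos":[0,0.0022,0],"turn":[0,0,-0.0048],"fingers":0.64},{"delta_pos":[0,0.0044,0],"turn":[0,0,-0.0095],"fingers":0.64},{"delta_pos":[0,0.0044,0],"turn":[0,0,-0.0095],"fingers":0.64}]'

```text
clock: 11.82
position: [0.493, -0.103, 0.1038]
ee_rot: [0.931, 0.366, 0.0, 0.0]
ft_force: [-1.8, 1.9, -0.3]
grip_width: 0.36
grasp_force: 0.9
```

In the tool's units: 0.0022 m is 0.0044, 0.0011 m is 0.0022, -0.02 rad is -0.0095.

Call:
move_arm --plan '[{"delta_pos":[0,0.0022,0],"turn":[0,0,-0.0048],"fingers":0.64},{"delta_pos":[0,0.0044,0],"turn":[0,0,-0.0095],"fingers":0.64},{"delta_pos":[0,0.0044,0],"turn":[0,0,-0.0095],"fingers":0.64}]'

```text
clock: 12.2
position: [0.4948, -0.1049, 0.104]
ee_rot: [0.927, 0.375, 0.0, 0.0]
ft_force: [-0.1, -0.6, 0.1]
grip_width: 0.363
grasp_force: 0.0
```

```bash
python3 see.py b
```

```text
f [-0.09038148 -0.58295774  0.11405072] tool ang 1.0255601615073235 knobtop 1920 [ 0.49562625 -0.10392384  0.12731246]
```

Still on the track (height 8 mm), so I continue.

In the tool's units: 0.0022 m is 0.0044, 0.0011 m is 0.0022, -0.02 rad is -0.0095.

Call:
move_arm --plan '[{"delta_pos":[0,0.0022,0],"turn":[0,0,-0.0048],"fingers":0.64},{"delta_pos":[0,0.0044,0],"turn":[0,0,-0.0095],"fingers":0.64},{"delta_pos":[0,0.0044,0],"turn":[0,0,-0.0095],"fingers":0.64}]'

```text
clock: 12.68
position: [0.4959, -0.1061, 0.1038]
ee_rot: [0.923, 0.384, 0.0, 0.0]
ft_force: [-0.6, 0.6, 0.2]
grip_width: 0.362
grasp_force: 0.1
```

In the tool's units: 0.0022 m is 0.0044, 0.0011 m is 0.0022, -0.02 rad is -0.0095.

Call:
move_arm --plan '[{"delta_pos":[0,0.0022,0],"turn":[0,0,-0.0048],"fingers":0.64},{"delta_pos":[0,0.0044,0],"turn":[0,0,-0.0095],"fingers":0.64},{"delta_pos":[0,0.0044,0],"turn":[0,0,-0.0095],"fingers":0.64}]'

```text
clock: 13.05
position: [0.4972, -0.1073, 0.1035]
ee_rot: [0.919, 0.394, -0.0, -0.0]
ft_force: [-1.8, 2.8, -2.0]
grip_width: 0.358
grasp_force: 1.6
```

```bash
python3 see.py c
```

```text
f [-1.82713391  2.79531957 -1.9949619 ] tool ang 1.056834949011959 knobtop 1938 [ 0.49824428 -0.1060786   0.12673429]
```

In the tool's units: 0.0011 m is 0.0022, 0.0006 m is 0.0012, -0.01 rad is -0.0048.

Call:
move_arm --plan '[{"delta_pos":[0,0.0012,0],"turn":[0,0,-0.0024],"fingers":0.64},{"delta_pos":[0,0.0022,0],"turn":[0,0,-0.0048],"fingers":0.64},{"delta_pos":[0,0.0022,0],"turn":[0,0,-0.0048],"fingers":0.64}]'

```text
clock: 13.52
position: [0.4984, -0.1089, 0.104]
ee_rot: [0.917, 0.398, 0.0, 0.0]
ft_force: [-0.8, 1.3, -1.0]
grip_width: 0.36
grasp_force: 0.8
```

```bash
python3 see.py d
```

```text
f [-0.8428502   1.27747185 -0.97315182] tool ang 1.0752947665724015 knobtop 1662 [ 0.49911209 -0.10766858  0.12000481]
```

The knob has dropped to about its home height. I back the finger off so it is free, then check.

In the tool's units: -0.0022 m is -0.0044, -0.001 m is -0.002.

Call:
move_arm --plan '[{"delta_pos":[0,-0.002,0],"turn":[0,0,0],"fingers":0.6},{"delta_pos":[0,-0.0044,0],"turn":[0,0,0],"fingers":0.5},{"delta_pos":[0,-0.0044,0],"turn":[0,0,0],"fingers":0.4},{"delta_pos":[0,-0.0044,0],"turn":[0,0,0],"fingers":0.2},{"delta_pos":[0,-0.0044,0],"turn":[0,0,0],"fingers":0.2}]'

```text
clock: 14.25
position: [0.4967, -0.1069, 0.1038]
ee_rot: [0.917, 0.398, 0.0, 0.0]
ft_force: [-0.5, 0.4, -0.8]
grip_width: 0.798
grasp_force: 0.0
```

```bash
python3 see.py e
```

```text
f [-0.47584335  0.39841058 -0.81938751] tool ang 1.05095196551106 knobtop 1720 [ 0.49754668 -0.1059734   0.12002062]
```

View pics/ew.png

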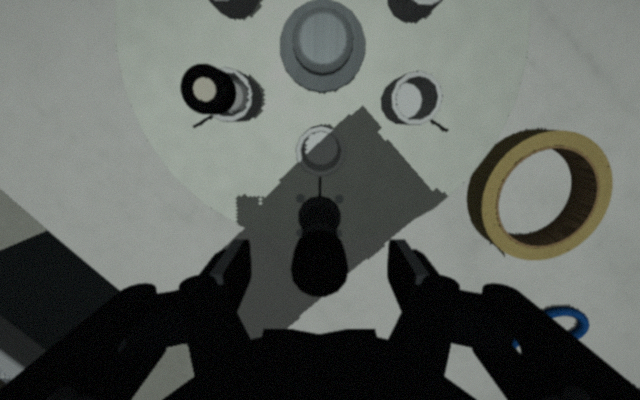

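The wrist picture has the knob at (318,262), standing free between the open fingers at (235,265) and (405,265). The vial at (205,90) is upright. I retreat straight up and measure again.

In the tool's units: -0.087 m is -0.174, -0.08 m is -0.16.

Call:
move_arm --plan '[{"delta_pos":[0,0.003,0],"turn":[0,0,0],"fingers":0},{"delta_pos":[0,0.003,-0.01],"turn":[0,0,0],"fingers":0},{"delta_pos":[0,0.003,-0.03],"turn":[0,0,0],"fingers":0},{"delta_pos":[0,0.003,-0.06],"turn":[0,0,0],"fingers":0},{"delta_pos":[0,0.003,-0.1],"turn":[0,0,0],"fingers":0},{"delta_pos":[0,0.003,-0.14],"turn":[0,0,0],"fingers":0},{"delta_pos":[0,0.003,-0.16],"turn":[0,0,0],"fingers":0},{"delta_pos":[0,0.003,-0.174],"turn":[0,0,0],"fingers":0},{"delta_pos":[0,0.003,-0.174],"turn":[0,0,0],"fingers":0},{"delta_pos":[0,0.003,-0.174],"turn":[0,0,0],"fingers":0}]'

```text
clock: 15.6
position: [0.4974, -0.1079, 0.1902]
ee_rot: [0.917, 0.398, -0.0, -0.0]
ft_force: [-0.6, 0.6, -1.0]
grip_width: 0.997
grasp_force: 0.0
```

```bash
sed -i 's/<\.011)/<.03)/' see.py; python3 see.py f
cat >> see.py <<'E'
P=P
q=(P[...,2]>.108)&(P[...,2]<.135)&(np.hypot(P[...,0]-p[0],P[...,1]-p[1])<.03)
k=cv2.minEnclosingCircle(P[q][:,:2].astype(np.float32));v=np.array(k[0])-[.5723,-.0291]
print(k,np.hypot(*v),"turn",(np.arctan2(v[1],v[0])-np.radians(165.6))%(2*np.pi),"mean z",P[q].mean(0)[2])
E
python3 see.py f
```

```text
f [-0.58510168  0.64348256 -1.00200282] tool ang 1.0616994454649422 knobtop 974 [ 0.49819762 -0.10524524  0.11968174]
f [-0.17722281  0.90727877 -0.09288918] tool ang 1.061647262776118 knobtop 973 [ 0.49801334 -0.10540509  0.11971521]
((0.49690255522727966, -0.10651587694883347), 0.012994552031159401) 0.10806476151832448 turn 1.0499332907214711 mean z 0.11878415814714079
```

View pics/f.png

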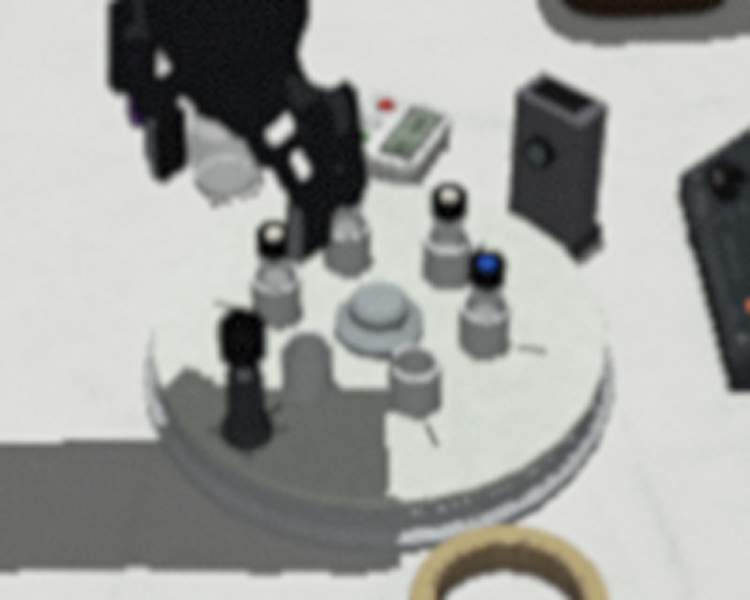

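The side picture has the knob one station on at (243,335). A vial with a white-topped cap stands before the detector at (448,235), and the vials are upright. The knob height matches home (0.119), and the turn is about 1.05 rad.

```bash
python3 -c "
from workcell import *
print(hand_in())"
```

```text
the job is handed in; nothing more can be done
None
```

I handed the job in: the carousel is on by one station (about 1.05 rad counterclockwise), the pin is home in the next hole by its measured knob height, and the vials I could see stand upright with one before the detector.

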